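# Hang the desiccant scoop on the tub's rim

### The job

Take the aluminium scoop out of the slanted tool rack and hang it in the open, empty white desiccant tub: bowl inside, and the scoop's own hook, clamped on its handle, over the rim of the side facing the robot, opposite the lid's hinge. Ease it down gently until you feel the hook sit on the rim before you let go, and leave the scoop hanging there by itself. Leave the lid open, and keep the other tools and the things on the cart where they are.

Things in the scene. Friction and masses are not known exactly. Their poses are not given: they have to be found in the camera images.
- scoop: Cast aluminium scoop, 182 mm long, 0.1-0.2 kg, the only racked tool with a hook; leans in any of the 3 sleeves, handle 42 deg from vertical towards the robot. Origin: on the flat back of the handle bar, mid-width. z: bowl to grip end (up when hung). x: from the back to the bowl's open face. Bar 14 wide (y), x 0 to 8, z -42 to 82. Bowl 44 wide, x 0 to 26, z -100 to -40; bar and bowl share the flat back x 0.
- scoop_mid (a point): The scoop's origin: where its hook's underside is when clamped mid-way. The hook's collar (13 mm high, steel) is clamped hard by a thumbscrew up to 11 mm higher or lower; this is not measured: see or feel it. Hook on the back (-x), 18 wide: web x -10.5 to 0, 4 thick, and a tongue 4 thick reaching 24 mm below the web; slot between tongue and bar 6.5 wide. In the rack it faces down to the robot.
- scoop_grip (a point): Middle of the handle's free part, at (4, 0, 55) mm in the scoop's frame, same axes. Pinch the 14 mm width (closing along y), fingers along -z. The hook's collar begins at least 31 mm further down the handle; the handle's end is 27 mm back.
- scoop_tip (a point): Middle of the lower (open) end of the bowl, at (4, 0, -100) mm in the scoop's frame, same axes.
- tub: White plastic tub, empty, 150 (x) by 130 (y) by 130 mm high, upright walls 4 mm thick, open on top, foot held in a low tray screwed to the cart: it does not move. Origin: centre of its underside, on the cart. z up; -x is the side facing the robot (yaw within 0.35 rad), +x the side with the lid's hinge.
- tub_rim (a point): Middle of the top inner edge of the tub wall facing the robot: (-71, 0, 130) mm in the tub's frame, same axes (x into the tub, y along the rim). The wall lies at x -4 to 0 mm here; rim straight and flat; the inside is free from y -61 to 61, x 0 to 142, down to z -126 mm.
- tub_lid (a joint): Flip-top lid, a 154 by 134 mm plate hinged along the top of the tub's +x wall: 0 shut, 1.57 upright, up to 2.05 leaning away from the robot. Starts open at 1.75 to 2.0 and stays where left by friction; its free edge is then about 150 mm above the rim.
- rack: Grey sheet-metal tool rack screwed to the cart, three sleeves at y -62, 0, 62 mm, leaning 42 deg from vertical with mouths to its -x side (to the robot; yaw within 0.35 rad). Each is 52 wide, 32 deep; its lower wall is 60 mm long and a tool's origin is 100 mm up the slope from its floor: draw tools 65 mm along their handles to clear. Origin: underside; base x -42 to 70; tool origins at x -27, z 86 mm.
- scraper: Blue plastic scraper without a hook in another sleeve, 162 mm long, handle 20 mm wide. Origin and axes as the scoop's (100 mm above its lower end, on its back). Leave it.
- brush: Wooden-handled flat brush without a hook in the remaining sleeve, 166 mm long, handle 18 mm wide. Origin and axes as the scoop's. Leave it.
- spool: Grey plastic filament spool lying flat, 200 mm across, 60 mm high. Origin: centre of its underside. Leave it.
- tweezers: Stainless tweezers lying on the cart, 124 mm long (x), 9 mm high. Origin: centre of the underside. Leave them.
- hex_keys: Red aluminium hex key holder, 34 by 92 mm (y), 26 mm high, with six dark keys standing up to 85 mm high. Origin: centre of its underside. Leave it.
- jar: Small amber glass jar with a metal cap, 56 mm across, 75 mm high. Origin: centre of its underside. Leave it.
- tin: Flat round steel tin, 68 mm across, 22 mm high. Origin: centre of its underside. Leave it.
Not all that is in view belongs to the job. What is shaped like the scoop but black or red is not meant.

How it is judged:
By the outcome, as a careful person would: the job done as asked, in the order asked, and still so for the second after the job is handed in, with the robot touching nothing.
It also fails if it takes over 42 s, if anything falls off the work surface, if the arm or the gripper's body presses on something with over 40 N, if the wrist force passes 120 N, or if a joint passes its speed limit or range.

### The arm

A 6-joint arm with a two-finger parallel gripper is mounted at the origin on the work surface. World frame = base frame: x ahead of the robot, y to its left, z up, the work surface at z = 0. Lengths are in m, angles in rad, forces in N, time in s.
With the tool pointing down it reaches from about 0.3 to 0.875 m from the base axis. Payload 6.4 kg.
Tool frame: the origin (TCP) lies on the centre line of the jaws, within the pads' length; the fingertips stand 25 mm ahead of it and the grasp point (between the pads) lies 6 mm ahead of it; z points along the fingers, y is the direction in which the jaws open and shut (so a half turn about z gives the same grasp; the last joint's range is limited). The gripper opens to 85 mm and grips with 20 to 120 N. Pads are 22 mm wide; open, the fingers measure 114 mm over their backs; the gripper's body (76 mm by 85 mm) begins 54 mm behind the grasp point. The pads swing forward as they close: fully open they stand 13 mm farther back than shut.
Start: joints at [0.965, 0.181, 1.607, -0, 1.354, -0.206], TCP at [0.224, 0.53, 0.256] pointing down, gripper open.
Joint ranges: [-2.99, 2.99], [-0.89, 2.07], [0.3, 2.58], [-1.14, 4.28], [0, 2.63], [-3.12, 3.12]. Speed limits (rad/s): [2.57, 2.57, 3.01, 3.14, 3.14, 3.14].

### API

Orientations are given as a 3x3 rotation matrix whose columns are the frame's x, y, z axes.
In Python, from bench import manip, effector, solver, optics gives the robot as it stands. Calls block until the motion is done:
- manip.reach(position, orientation): joint-space move of the TCP to a pose.
- manip.servo_line(position, rotation=None, speed=0.15, stop_force=None): straight line of the TCP; rotation=None keeps the orientation; speed is the mean speed in m/s. With stop_force (N) it stops when the force on the tool has changed by that much, and returns True; else False.
- manip.movej(angles): joint-space move.
- effector.gripper_to(opening, newtons=None): opening from 0.0 (shut) to 1.0 (fully open); newtons is the grip in N (None keeps the last); returns when the fingers have stopped.
- manip.pause(seconds).
- solver.solve_ik(position, orientation): joint angles nearest the present ones, or None.
- manip.observe(): the state.
- optics.camera(name): name is "scene" or "top" or "wrist"; returns a dict with "img" (420x560x3 uint8, red, green, blue), "range_z" (420x560 float32, m along the optical axis (not along the pixel's ray), 0 where there is no reading), "fov_y" (degrees; the focal length in pixels is half the picture's height over the tangent of half this angle, whatever the lens; pixels are square), "cx", "cy" (the principal point, pixels), "view" (4x4, takes a point from world to camera coordinates). Camera axes: x right, y down, z forward; pixel columns grow to the right and rows downward; lengths in m; the calibration is good to about 2 mm. The wrist camera is an equidistant fisheye: a pixel r from the principal point sees the ray r / f radians off the axis. A picture is of the moment at which its call begins.
A pose or a line that the arm cannot do raises manip.MotionError and nothing moves.
- manip.sign_off(): hands the job in, once; it reports no verdict.
The state is a dict: "clock": time; "q": joint angles; "qvel": joint speeds; "joint_torque": joint torques, N m; "tcp_pos": TCP position; "orientation": TCP orientation; "wrist_force": force on the tool from outside, world axes, zero at the start; "ft_torque": the same for the moment, N m; "width": opening from 0.0 (shut) to 1.0 (fully open).
Only numpy, scipy, OpenCV 4.12 (cv2) and the standard library are available. Lean on these libraries where they do the work, as an engineer would, in place of code of your own. Each camera call takes 0.05 s, during which the arm holds its last target.

## Working session

There is one attempt and no reset: what is moved stays moved. The work goes in short steps, each a Python script; the robot and the scene stay as the last script left them, time stands still between calls to the robot, and variables do not carry over. Pictures are saved under pics/ and viewed, and the job is handed in when it is done.

```bash
mkdir -p pics; ls; python3 - <<'E'
from bench import manip, effector, solver, optics
import cv2,numpy as np
for n in ["scene","top","wrist"]:
    c=optics.camera(n)
    cv2.imwrite(f"pics/{n}0.png",c["img"][:,:,::-1]); np.savez(f"{n}0.npz",**c)
    print(n,c["fov_y"],c["cx"],c["cy"],np.round(c["view"],3).tolist())
print(manip.observe())
E
```

```text
pics
scene 54.09251118454608 277.57401914533466 210.79322488741875 [[0.794, 0.607, 0.008, -0.448], [0.466, -0.601, -0.649, -0.196], [-0.389, 0.519, -0.761, 1.368], [0.0, 0.0, 0.0, 1.0]]
top 57.24901062644076 281.8692591516626 215.00328929963453 [[0.015, -0.999, 0.032, -0.03], [-0.982, -0.021, -0.187, 0.566], [0.188, -0.028, -0.982, 1.038], [0.0, 0.0, 0.0, 1.0]]
wrist 65.70646984690485 277.8908650044887 207.66388108714546 [[0.389, 0.921, -0.002, -0.575], [0.873, -0.369, 0.318, -0.042], [0.293, -0.125, -0.948, 0.38], [0.0, 0.0, 0.0, 1.0]]
{'clock': 0.15, 'q': array([ 9.64717170e-01,  1.81344990e-01,  1.60778335e+00, -2.97808348e-05,
        1.35379936e+00, -2.06275477e-01]), 'qvel': array([-0.00021451, -0.00177753, -0.00198901,  0.00117504, -0.00054028,
        0.0011887 ]), 'joint_torque': array([ 8.86831385e-04, -4.45260894e+01, -3.51688600e+01, -1.60538152e-04,
        5.89996271e-03, -5.06859340e-05]), 'tcp_pos': array([0.22356203, 0.52933329, 0.25560294]), 'orientation': array([[-9.21139840e-01,  3.89231105e-01, -7.36604392e-04],
       [ 3.89231725e-01,  9.21139199e-01, -1.11382311e-03],
       [ 2.44980579e-04, -1.31269664e-03, -9.99999108e-01]]), 'wrist_force': array([ 0.02071704, -0.4916768 ,  0.0215521 ]), 'ft_torque': array([ 0.0336861 , -0.02435527, -0.03904371]), 'width': 0.9988341598064935}
```

View pics/scene0.png

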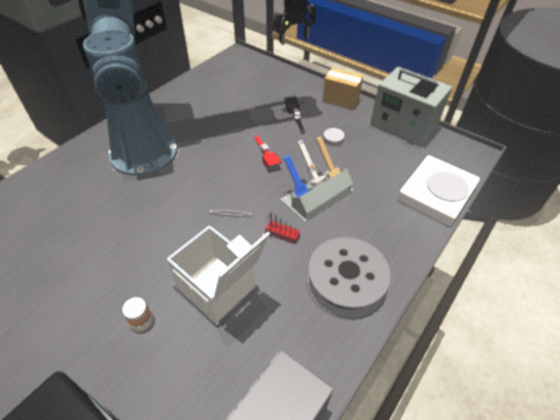

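View pics/top0.png

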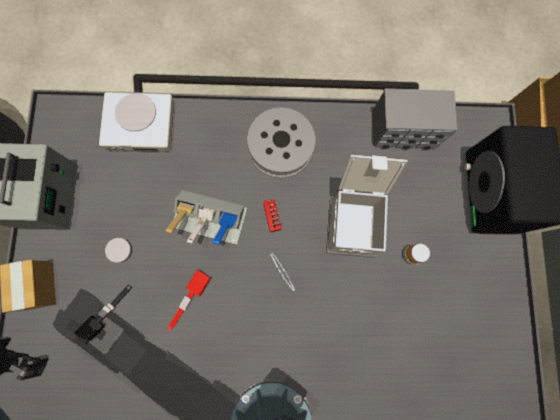

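View pics/wrist0.png

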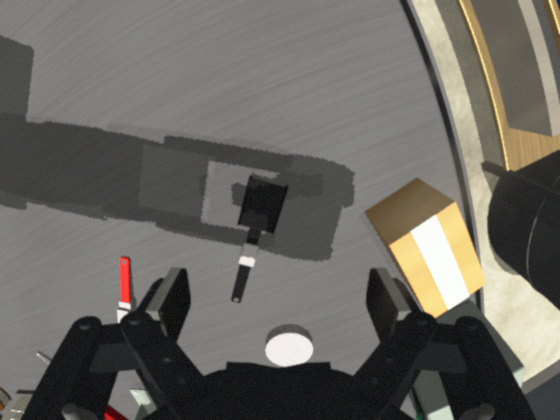

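The top view shows the scoop (light grey) in the middle sleeve at about (200,222), the brush at (180,215) and the scraper at (225,228). The tub is at about (360,222) with its lid open away from the robot. The red and black lookalikes lie flat on the cart. Next I'll measure.

```bash
cat > h.py <<'E'
import numpy as np,cv2
def K(c):
    return 210/np.tan(np.radians(float(c["fov_y"]))/2)
def cloud(c):
    f=K(c);v,u=np.mgrid[0:420,0:560];z=c["range_z"]
    if 'fish' in c: pass
    P=np.stack([(u-c["cx"])/f*z,(v-c["cy"])/f*z,z],-1)
    V=np.asarray(c["view"]);R=V[:3,:3];t=V[:3,3]
    W=(P-t)@R
    W[z<=0]=np.nan
    return W
def proj(c,X):
    V=np.asarray(c["view"]);p=np.atleast_2d(X)@V[:3,:3].T+V[:3,3];f=K(c)
    return p[:,:2]/p[:,2:]*f+[c["cx"],c["cy"]]
def fray(c,uv):
    # fisheye ray in world: origin,dir
    V=np.asarray(c["view"]);R=V[:3,:3];f=K(c)
    d=np.asarray(uv,float)-[c["cx"],c["cy"]];r=np.linalg.norm(d);th=r/f
    v=np.array([*(d/max(r,1e-9)*np.sin(th)),np.cos(th)])
    return -R.T@V[:3,3], R.T@v
def fproj(c,X):
    V=np.asarray(c["view"]);p=np.atleast_2d(X)@V[:3,:3].T+V[:3,3];f=K(c)
    r=np.linalg.norm(p[:,:2],axis=1);th=np.arctan2(r,p[:,2])
    return p[:,:2]/r[:,None]*(th*f)[:,None]+[c["cx"],c["cy"]]
def crop(img,x0,x1,y0,y1,s,fn):
    cv2.imwrite(fn,cv2.resize(img[y0:y1,x0:x1,::-1],None,fx=s,fy=s,interpolation=cv2.INTER_CUBIC))
E
python3 - <<'E'
from h import *
t=dict(np.load("top0.npz"));s=dict(np.load("scene0.npz"))
crop(t["img"],160,260,180,255,7,"pics/t_rack.png")
crop(t["img"],310,430,140,270,4,"pics/t_tub.png")
crop(s["img"],240,360,120,220,6,"pics/s_rack.png")
W=cloud(t)
# rim: points z .12-.14 in tub region
sub=W[150:270,320:420];m=(sub[...,2]>.122)&(sub[...,2]<.138)
m[:40]=m[:40]&True
P=sub[m];print(len(P),P.min(0),P.max(0))
hull=cv2.minAreaRect((P[:,:2]*1000).astype(np.float32));print(hull)
S=cloud(s)
sub=S[220:320,160:290];m=(sub[...,2]>.122)&(sub[...,2]<.138)
P=sub[m];print(len(P),P.min(0),P.max(0));print(cv2.minAreaRect((P[:,:2]*1000).astype(np.float32)))
# rack
for nm,C,im,(x0,x1,y0,y1) in (("top",W,t["img"],(150,260,170,260)),("scene",S,s["img"],(270,370,130,225))):
    sub=C[y0:y1,x0:x1]
    hsv=cv2.cvtColor(im,cv2.COLOR_RGB2HSV)[y0:y1,x0:x1]
    blue=(hsv[...,0]>100)&(hsv[...,0]<130)&(hsv[...,1]>140)
    org=(hsv[...,0]>8)&(hsv[...,0]<25)&(hsv[...,1]>120)
    for k,m in (("blue",blue),("org",org)):
        P=sub[m];P=P[P[:,2]>.02]
        c0=np.nanmean(P,0);u,sv,vt=np.linalg.svd(P-c0,full_matrices=False)
        print(nm,k,len(P),c0,sv/np.sqrt(len(P)),vt[0])
E
```

```text
561 [ 0.46110972 -0.30042261  0.12200604] [ 0.62797026 -0.1573865   0.1377961 ]
((544.9176635742188, -228.13519287109375), (133.58848571777344, 159.35887145996094), 85.88031768798828)
451 [ 0.46200351 -0.30140054  0.12201077] [ 0.63343944 -0.15761038  0.13760803]
((547.6800537109375, -229.1687469482422), (131.1669158935547, 165.32766723632812), 85.04969787597656)
top blue 297 [0.52917036 0.13854632 0.0733293 ] [0.04755498 0.00936022 0.00203716] [-0.61049015  0.13676716  0.78012597]
top org 229 [0.55028415 0.25866871 0.08939794] [0.04111853 0.01261488 0.0021492 ] [-0.66797251  0.14872954  0.72917231]
scene blue 255 [0.5211726  0.14076724 0.08559889] [0.03558633 0.00725598 0.00255116] [ 0.61399167 -0.13483336 -0.77771087]
scene org 1 [0.53938455 0.19942898 0.09923297] [0.] [1. 0. 0.]
```

View pics/t_rack.png

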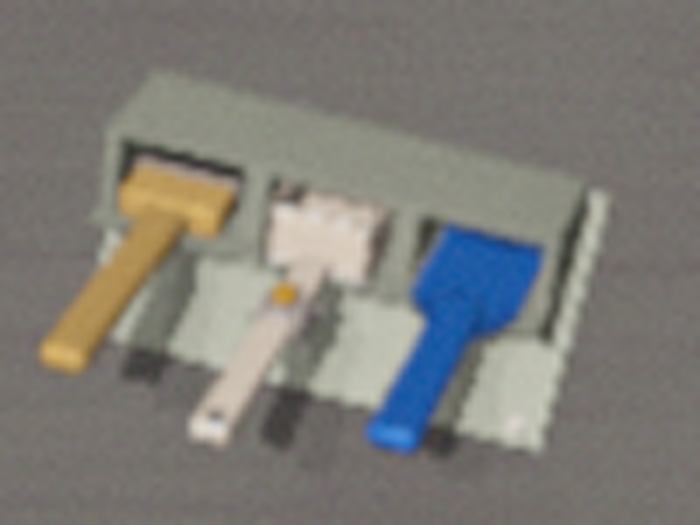

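View pics/s_rack.png

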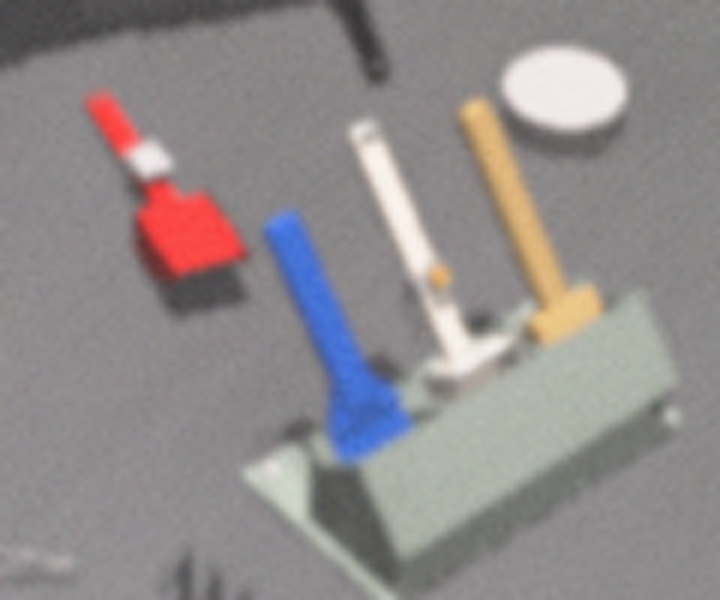

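View pics/t_tub.png

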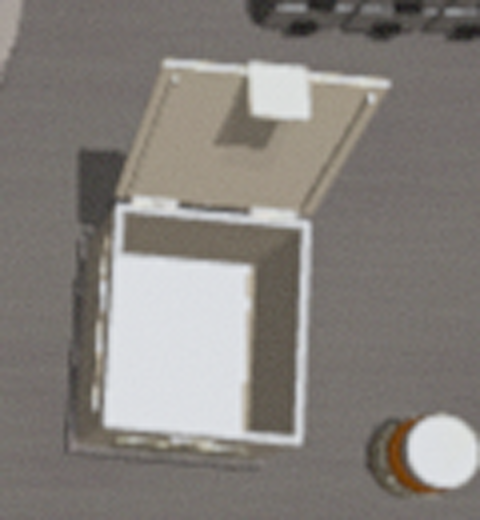

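```bash
python3 - <<'E'
from h import *
t=dict(np.load("top0.npz"));s=dict(np.load("scene0.npz"))
yaw=np.radians(-12.6)
Rz=np.array([[np.cos(yaw),-np.sin(yaw),0],[np.sin(yaw),np.cos(yaw),0],[0,0,1]])
a=np.radians(42)
B=Rz@np.array([[np.cos(a),0,-np.sin(a)],[0,1,0],[np.sin(a),0,np.cos(a)]])  # columns scoop x,y,z
print(np.round(B,3))
for nm,c,(x0,x1,y0,y1) in (("top",t,(184,212,205,246)),("scene",s,(296,325,138,190))):
    C=cloud(c)[y0:y1,x0:x1]; im=c["img"][y0:y1,x0:x1].astype(int)
    m=(im.min(2)>140)&(C[...,2]>.05)&(im[...,0]>im[...,1]+4)
    hz=C[...,2]
    P=C[m]; print(nm,len(P),P.min(0),P.max(0))
    Q=P@B  # scoop axes coords (world-origin)
    top=P[P[:,2]>.085]
    h=Q[P[:,2]>.10]
    print("handle median along scoop y",np.median(h[:,1]),np.ptp(h[:,1]),"x",np.median(h[:,0]),"z max",np.sort(h[:,2])[-5:])
    d=h-h.mean(0);u,sv,vt=np.linalg.svd(d,full_matrices=False);print("dir in scoop axes",vt[0],sv/np.sqrt(len(h)))
    # blue and brush
    hsv=cv2.cvtColor(c["img"],cv2.COLOR_RGB2HSV)
    # rack nominal check
    for k,mm in (("blue",(hsv[...,0]>100)&(hsv[...,0]<130)&(hsv[...,1]>140)),("org",(hsv[...,0]>8)&(hsv[...,0]<25)&(hsv[...,1]>110))):
        A=cloud(c);ok=mm&(A[...,2]>.1)&(A[...,0]>.4)&(A[...,0]<.62)&(A[...,1]>.05)&(A[...,1]<.3)&(A[...,2]<.16)
        q=A[ok]@B
        if len(q)>10: print(k,len(q),np.median(q,0),q[:,2].max(),np.ptp(q[:,1]))
E
```

```text
[[ 0.725  0.218 -0.653]
 [-0.162  0.976  0.146]
 [ 0.669  0.     0.743]]
top 233 [0.47318589 0.17681865 0.05752537] [0.57774818 0.2226652  0.15473935]
handle median along scoop y 0.31375289932870387 0.014885182490460058 x 0.4123551187070868 z max [-0.16529281 -0.16528037 -0.16525832 -0.16509161 -0.16404731]
dir in scoop axes [ 0.01623996 -0.02096845 -0.99964823] [0.02206514 0.00410127 0.00140304]
blue 85 [ 0.41361192  0.25077952 -0.20543206] -0.18380885468738717 0.01638913842673384
org 99 [ 0.41632497  0.37455285 -0.20642006] -0.17925103972388085 0.07375057754510073
scene 240 [0.47440651 0.17179519 0.05029561] [0.57461778 0.22064741 0.15120689]
handle median along scoop y 0.3128667557243597 0.017868493376266725 x 0.41269226802985876 z max [-0.17116599 -0.17088236 -0.16971805 -0.16923664 -0.1675647 ]
dir in scoop axes [-0.03802732  0.01767984  0.99912029] [0.02063398 0.00436576 0.00285188]
blue 86 [ 0.41397139  0.2516521  -0.21333055] -0.18866750374224858 0.016289444282590715
org 45 [ 0.41739702  0.37305117 -0.21295807] -0.1895515182779941 0.06528461040541828
```

```bash
cat >> h.py <<'E'
a=np.radians(42)
def RZ(yaw): return np.array([[np.cos(yaw),-np.sin(yaw),0],[np.sin(yaw),np.cos(yaw),0],[0,0,1]])
B=RZ(np.radians(-12.6))@np.array([[np.cos(a),0,-np.sin(a)],[0,1,0],[np.sin(a),0,np.cos(a)]])
def tool(B): return np.stack([-B[:,0],B[:,1],-B[:,2]],1)
G0=B@np.array([.4085,.3133,-.193])
def tcp(g,B): return g+.006*B[:,2]
E
python3 - <<'E'
from h import *
from bench import manip, effector, solver, optics
t=dict(np.load("top0.npz"));s=dict(np.load("scene0.npz"))
for yawd in (-4.1,-5):
  R=RZ(np.radians(yawd))
  for nm,c in (("top",t),("scene",s)):
    A=cloud(c).reshape(-1,3);A=A[(A[:,2]>.124)&(A[:,2]<.136)&(A[:,0]>.44)&(A[:,0]<.66)&(A[:,1]>-.32)&(A[:,1]<-.14)]
    q=A@R
    print(yawd,nm,len(q),q.min(0),q.max(0))
    x0=np.percentile(q[:,0],1); y0,y1=np.percentile(q[:,1],[1,99])
    ym=(y0+y1)/2
    f=q[(q[:,0]<x0+.01)&(abs(q[:,1]-ym)<.055)]; print(" front",len(f),f.mean(0),"slope deg",np.degrees(np.polyfit(f[:,1],f[:,0],1)[0]))
    for e,n in ((y0,"-y"),(y1,"+y")):
        f=q[(abs(q[:,1]-e)<.008)&(q[:,0]>x0+.01)&(q[:,0]<x0+.14)]; print(" ",n,len(f),f.mean(0),"slope",np.degrees(np.polyfit(f[:,0],f[:,1],1)[0]))
o=tool(B)
for d in (0,.1,.13,.09):
    print(d,G0, solver.solve_ik(tcp(G0+d*B[:,2],B),o))
E
```

```text
-4.1 top 502 [ 0.48013407 -0.25484141  0.12400451] [ 0.63904187 -0.12182385  0.13584646]
 front 78 [ 0.48233544 -0.18721695  0.13032477] slope deg -0.024187644875203727
  -y 107 [ 0.55475525 -0.25120455  0.1296196 ] slope -0.3526338406134692
  +y 95 [ 0.55387305 -0.12546682  0.12984142] slope -0.09561740318903922
-4.1 scene 391 [ 0.48044921 -0.25618616  0.12407379] [ 0.64437029 -0.12297266  0.13560647]
 front 121 [ 0.48489977 -0.19104508  0.12806208] slope deg -0.2819612162632349
  -y 129 [ 0.55817125 -0.25224856  0.12852401] slope -0.12390140506062698
  +y 60 [ 0.52502545 -0.1264093   0.12829857] slope -0.5496587597501753
-5 top 502 [ 0.48262113 -0.24670901  0.12400451] [ 0.64192158 -0.11178263  0.13584646]
 front 77 [ 0.48519759 -0.17889388  0.13037472] slope deg -0.8982233080415936
  -y 107 [ 0.55863256 -0.24245984  0.1296196 ] slope 0.5459240942223361
  +y 94 [ 0.55783798 -0.1167208   0.12982326] slope 0.8751830485019122
-5 scene 391 [ 0.48285933 -0.2461825   0.12407379] [ 0.64754215 -0.11501961  0.13560647]
 front 121 [ 0.48778387 -0.18158447  0.12802453] slope deg -1.1370928111319352
  -y 130 [ 0.56154788 -0.24346505  0.12853695] slope 0.7957747459787314
  +y 60 [ 0.52694623 -0.11814696  0.12829857] slope 0.3434165845502717
0 [0.49063992 0.21136046 0.1299129 ] [ 0.40645052  0.07764265  2.19508773 -1.06464968  0.4650589  -0.06176606]
0.1 [0.49063992 0.21136046 0.1299129 ] [ 0.5267313  -0.18377996  2.24348347 -0.81838856  0.67194316 -0.27206743]
0.13 [0.49063992 0.21136046 0.1299129 ] [ 0.56907981 -0.25424839  2.24564332 -0.77390916  0.74691823 -0.30613198]
0.09 [0.49063992 0.21136046 0.1299129 ] [ 0.51329088 -0.15916668  2.24145942 -0.83597181  0.64797035 -0.25797177]
```

```bash
python3 - <<'E'
from h import *
from bench import manip, effector, solver, optics
effector.gripper_to(0.5,40)
manip.reach(tcp(G0+.1*B[:,2],B),tool(B))
o=manip.observe();print(o["clock"],o["tcp_pos"],o["width"],o["wrist_force"])
c=optics.camera("wrist");np.savez("wrist1.npz",**c)
im=c["img"].copy()
for k in (.0,.027): 
    p=fproj(c,G0+k*B[:,2])[0];print(p);cv2.circle(im,tuple(int(v) for v in p),3,(0,255,0),1)
cv2.imwrite("pics/w1.png",im[:,:,::-1])
E
```

```text
2.0167 [0.4219195  0.22746876 0.20940561] 0.4990328782491925 [0.86355613 0.48452993 0.18105161]
[275.80470489 215.77810217]
[275.60012619 229.99070386]
```

View pics/w1.png

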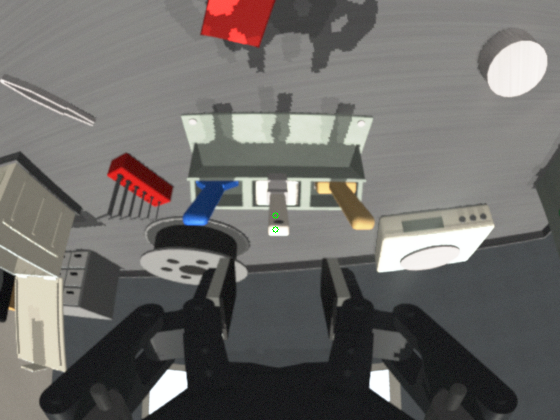

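The wrist picture shows the scoop handle at about (279,222), centred between the half-open fingers. The blue scraper is at (205,205) and the brush at (352,205), both clear of the fingers. Grasping now.

```bash
python3 - <<'E'
from h import *
from bench import manip, effector, solver, optics
r=manip.servo_line(tcp(G0,B),speed=.12,stop_force=6)
o=manip.observe();print(r,o["clock"],o["tcp_pos"]-tcp(G0,B),o["wrist_force"])
effector.gripper_to(0.0,60)
o=manip.observe();print(o["clock"],o["width"],o["wrist_force"])
c=optics.camera("wrist");cv2.imwrite("pics/w2.png",c["img"][:,:,::-1])
E
```

```text
False 3.05 [-3.12770787e-05  1.97737195e-04  1.94158989e-04] [0.25852028 0.08388917 0.26446981]
3.4167 0.15227325437821443 [-4.4686361   0.05456881  5.04705431]
```

View pics/w2.png

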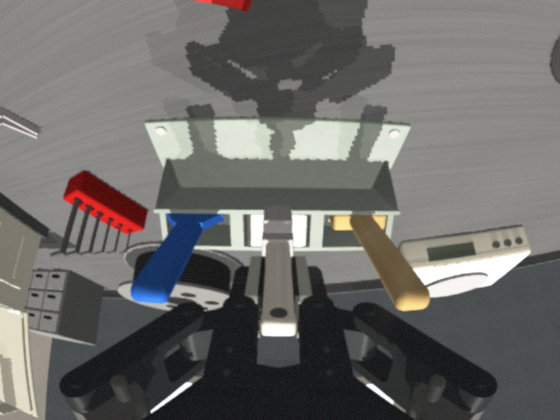

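The scoop handle is held between the pads at (280,290), with the hook collar visible at (277,222) and the neighbouring tools undisturbed. I'll draw it out, reorient it vertical and go over the tub.

```bash
cat >> h.py <<'E'
YT=np.radians(-4.25)
T=RZ(YT); RIM=RZ(np.radians(-4.1))@np.array([.4850,-.1885,.13])   # inner edge middle
E
python3 - <<'E'
from h import *
from bench import manip, effector, solver, optics
try: manip.servo_line(tcp(G0+.11*B[:,2],B),speed=.12)
except manip.MotionError as e: print(e)
o=manip.observe();print(o["clock"],o["width"],o["wrist_force"])
p=o["tcp_pos"].copy()
manip.servo_line(p+[-.0,0,.13],speed=.2)
print(RIM)
# scoop origin goes to rim + 22mm in, held 100 above
g=RIM+T@np.array([.022+.004,0,.110+.055])
print(g, solver.solve_ik(tcp(g,T),tool(T)))
manip.reach(tcp(g,T),tool(T))
o=manip.observe();print(o["clock"],o["width"],o["wrist_force"],o["tcp_pos"],o["q"])
for n in ["scene","top","wrist"]:
    c=optics.camera(n); np.savez(f"{n}3.npz",**c); cv2.imwrite(f"pics/{n}3.png",c["img"][:,:,::-1])
    if n=="scene": crop(c["img"],130,330,130,330,3,"pics/s3c.png")
E
```

```text
4.5333 0.15138280763980594 [ 0.10779352 -0.16702804 -2.19077936]
[ 0.47028151 -0.22269385  0.13      ]
[ 0.49621002 -0.22462067  0.295     ] [-6.43069575e-01  7.74848392e-02  1.63115519e+00 -4.44089210e-16
  1.43295262e+00 -2.13968941e+00]
7.0167 0.14960663405161614 [ 0.05802829 -0.2958567  -2.32416054] [ 0.49628104 -0.22366798  0.30068335] [-6.41517807e-01  7.72785294e-02  1.63201169e+00 -6.72541348e-05
  1.43277801e+00 -2.13902254e+00]
```

View pics/s3c.png

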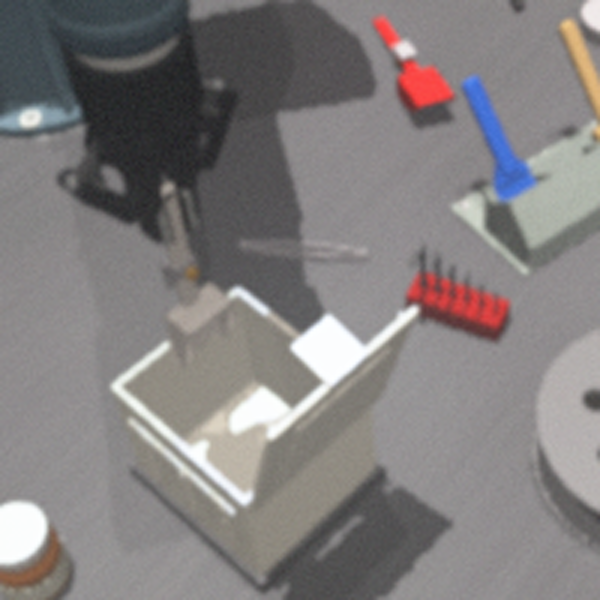

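View pics/wrist3.png

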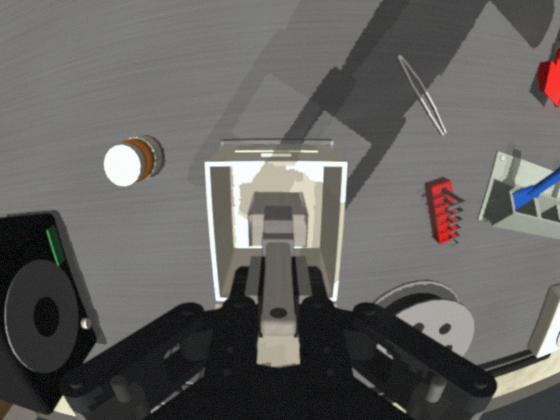

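The scoop is held upright, bowl at scene-crop (197,315), just inside the tub's robot-side wall. The wrist view shows it square to the rim and centred. I'll check its tilt with depth.

```bash
python3 - <<'E'
from h import *
c=dict(np.load("scene3.npz"));A=cloud(c)
q=(A-RIM)@T
m=(abs(q[...,1])<.03)&(q[...,0]>.005)&(q[...,0]<.07)&(q[...,2]>.0)&(q[...,2]<.23)
P=q[m];print(len(P))
for z in np.arange(0,.23,.01):
    s=P[(P[:,2]>=z)&(P[:,2]<z+.01)]
    if len(s): print(round(z,2),len(s),np.round(np.percentile(s[:,0],[5,50,95])*1000,1),np.round(np.percentile(s[:,1],[5,50,95])*1000,1))
E
```

```text
1190
0.0 7 [24.9 25.8 29.7] [-12.3  12.9  20.1]
0.01 39 [24.3 26.4 33.5] [-20.5   6.8  20.9]
0.02 45 [24.8 26.6 39.8] [-21.    7.   21.2]
0.03 30 [24.6 37.  45.1] [-21.1 -12.1  20.9]
0.04 29 [25.8 41.8 49. ] [-20.6 -19.5  23.1]
0.05 27 [25.  43.5 48.9] [-21.2 -20.2  21.4]
0.06 195 [25.5 38.3 48.6] [-20.   -1.1  21.6]
0.07 25 [15.7 30.1 31.8] [-5.5 -1.9  6.4]
0.08 26 [15.6 30.4 32.5] [-6.2 -2.2  7. ]
0.09 20 [14.2 29.5 32. ] [-7.  -4.2  3.7]
0.1 30 [14.2 32.3 40.9] [-7.5 -3.4  8.9]
0.11 52 [22.8 31.7 40.9] [-7.5 -0.8  9.5]
0.12 21 [26.1 30.7 31.7] [-5.1  0.4  6.7]
0.13 19 [28.8 30.8 32.5] [-5.5 -0.1  6.8]
0.14 23 [29.8 31.3 36.6] [-10.6   4.5  12.8]
0.15 60 [24.3 33.4 37.5] [-17.3  -0.9  19.3]
0.16 69 [27.8 32.6 37.5] [-18.2   1.   20.1]
0.17 59 [28.3 33.4 37.8] [-18.7  -4.8  14.9]
0.18 77 [25.7 32.2 39. ] [-18.6   6.6  20.5]
0.19 121 [17.7 33.5 39.6] [-26.7 -11.3  26.5]
0.2 62 [15.8 36.5 40.5] [-28.5 -15.9  20.1]
0.21 74 [26.9 42.2 44. ] [-18.5  -9.8  18.8]
0.22 80 [36.  41.9 44.3] [-19.5   0.9  19. ]
```

```bash
python3 - <<'E'
from h import *
from bench import manip, effector, solver, optics
effector.gripper_to(0.0,100)
p=manip.observe()["tcp_pos"]; 
g=RIM+T@np.array([.026,0,.110+.055]); p0=tcp(g,T)
r=manip.servo_line(p0-[0,0,.06],tool(T),speed=.08,stop_force=5); o=manip.observe();print(r,o["clock"],o["tcp_pos"]-p0,o["wrist_force"])
f0=o["wrist_force"]
if not r:
    p1=p0-[0,0,.06]
    r=manip.servo_line(p1+T@[-.027,0,0],speed=.02,stop_force=2.0)
    o=manip.observe();print(r,o["clock"],(o["tcp_pos"]-p1)@T,(o["wrist_force"]-f0)@T,(o["ft_torque"]))
c=optics.camera("scene");np.savez("scene4.npz",**c);crop(c["img"],130,330,130,330,3,"pics/s4c.png")
c=optics.camera("wrist");cv2.imwrite("pics/w4.png",c["img"][:,:,::-1]);crop(c["img"],190,370,130,330,3,"pics/w4c.png")
E
```

```text
False 8.2833 [ 0.00031739 -0.0002655  -0.05949999] [ 0.37977145  0.04137641 -1.4202132 ]
True 9.325 [-2.23856316e-02  2.30358929e-05 -1.56980935e-04] [ 2.305406   -0.18904048  1.0582454 ] [-0.15489105 -0.59710616  0.07871649]
```

View pics/s4c.png

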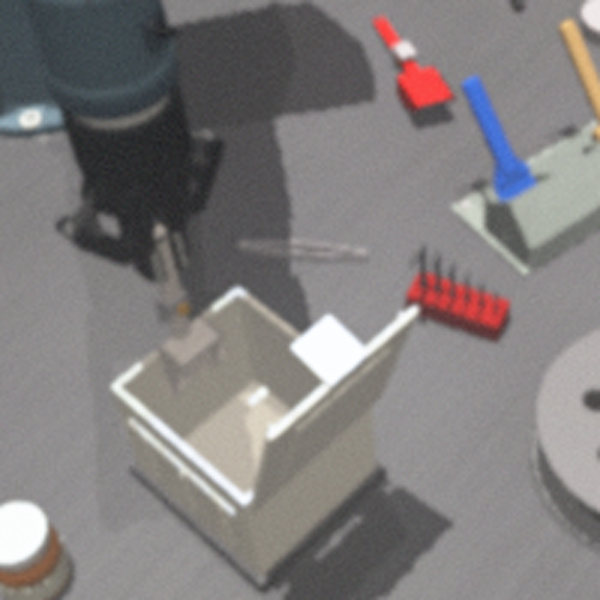

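View pics/w4c.png

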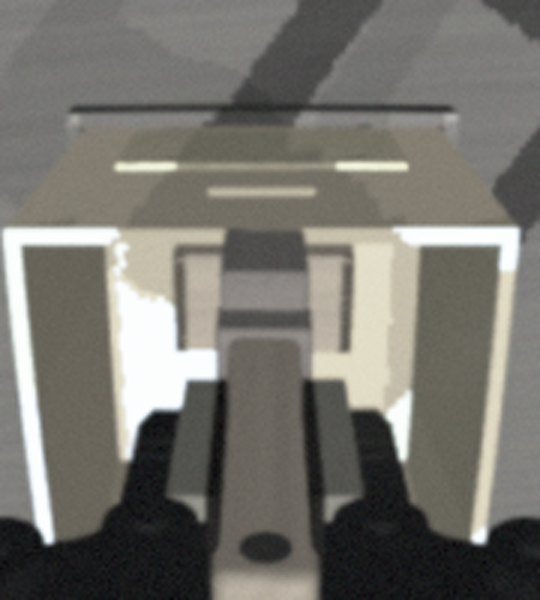

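The back of the scoop touched the inner wall after 22.4 mm, against 22 expected. In the wrist crop the hook, at (265,245), straddles above the rim, with the tongue on the robot side. I'll back off 1.25 mm to centre the slot and lower by feel.

```bash
python3 - <<'E'
from h import *
from bench import manip, effector, solver, optics
o=manip.observe(); p=o["tcp_pos"].copy()
p1=p+T@np.array([.0013,0,0]); manip.servo_line(p1,tool(T),speed=.02); manip.pause(.2)
o=manip.observe();f0=o["wrist_force"];print(o["clock"],(o["tcp_pos"]-p)@T,f0)
r=manip.servo_line(p1-[0,0,.035],speed=.04,stop_force=3)
o=manip.observe();print(r,o["clock"],(o["tcp_pos"]-p1)@T,(o["wrist_force"]-f0)@T)
if not r:
    r=manip.servo_line(p1-[0,0,.065],speed=.012,stop_force=3)
    o=manip.observe();print(r,o["clock"],(o["tcp_pos"]-p1)@T,(o["wrist_force"]-f0)@T,o["ft_torque"])
c=optics.camera("wrist");crop(c["img"],190,370,130,330,3,"pics/w5c.png")
c=optics.camera("scene");np.savez("scene5.npz",**c);crop(c["img"],130,330,130,330,3,"pics/s5c.png")
E
```

```text
9.8833 [ 0.00096375  0.00020922 -0.00044003] [-0.30018377 -0.74138195 -3.2448216 ]
False 10.9083 [ 0.00016552 -0.0001021  -0.03472885] [0.19530277 0.77155053 0.76347139]
True 11.9167 [ 7.89928848e-05 -5.48767147e-05 -4.27276389e-02] [0.90140312 0.29850482 8.72787235] [ 0.030155   -0.013712   -0.01397244]
```

View pics/w5c.png

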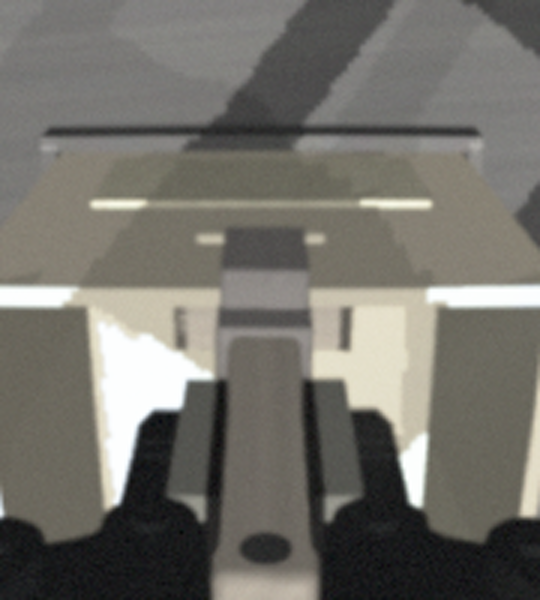

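View pics/s5c.png

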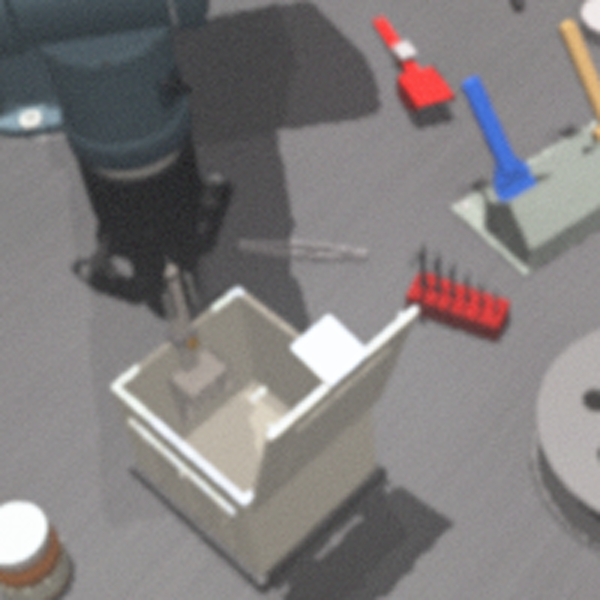

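Contact came at 42.7 mm down, the seat depth I predicted rather than the tongue-on-rim depth of about 18 mm. In the wrist crop the hook spans the rim line (v≈297), with the tongue outside and the bowl inside. I'll ease the pressure off, release and retreat.

```bash
python3 - <<'E'
from h import *
from bench import manip, effector, solver, optics
manip.pause(.2);o=manip.observe();print(o["clock"],o["wrist_force"],o["tcp_pos"])
p=o["tcp_pos"].copy()
if o["wrist_force"][2]>0.5:
    manip.servo_line(p+[0,0,.0003],tool(T),speed=.01); manip.pause(.1);o=manip.observe();print(o["wrist_force"],o["tcp_pos"]-p)
effector.gripper_to(0.4)
manip.pause(.3);o=manip.observe();print(o["clock"],o["width"],o["wrist_force"])
c=optics.camera("wrist");crop(c["img"],190,370,130,330,3,"pics/w6c.png")
c=optics.camera("scene");crop(c["img"],130,330,130,330,3,"pics/s6c.png")
E
```

```text
12.2167 [-0.89419414  0.24757015  5.35847032] [ 0.47519367 -0.22302149  0.19779685]
[ 0.07245854 -0.09479692 -0.56332409] [-1.10924780e-04  9.70246868e-05  8.25324119e-05]
13.275 0.4028402528033244 [-0.54364566 -0.21993522  0.26654711]
```

View pics/w6c.png

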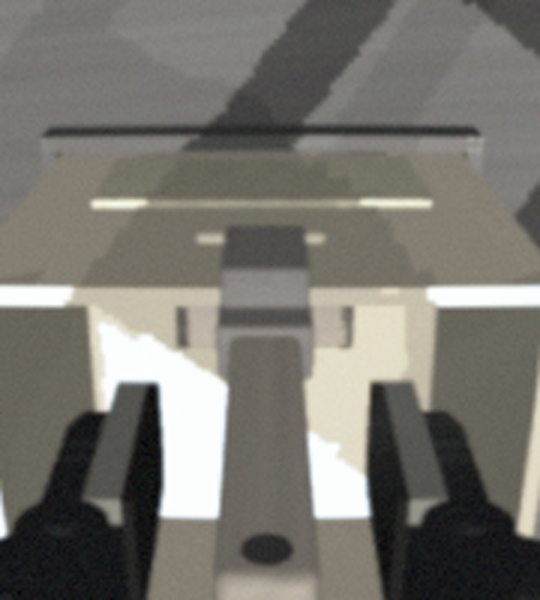

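View pics/s6c.png

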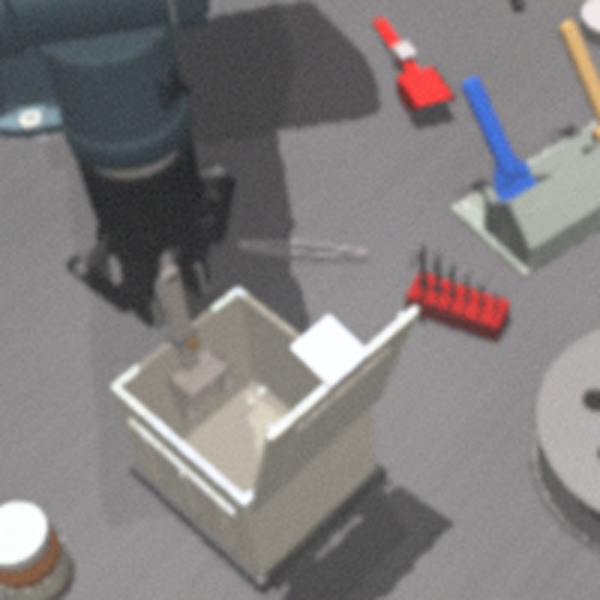

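The scoop is hanging by its hook, free between the open pads. I'll retreat straight up and check it.

```bash
python3 - <<'E'
from h import *
from bench import manip, effector, solver, optics
p=manip.observe()["tcp_pos"].copy()
r=manip.servo_line(p+[0,0,.12],speed=.1,stop_force=4);print(r)
p=manip.observe()["tcp_pos"].copy()
manip.servo_line(p+T@np.array([-.12,0,.03]),speed=.2); manip.pause(.3)
o=manip.observe();print(o["clock"],o["wrist_force"])
c=optics.camera("scene");crop(c["img"],130,330,130,330,3,"pics/s7c.png")
A=cloud(c);q=(A-RIM)@T
m=(abs(q[...,1])<.03)&(q[...,0]>-.02)&(q[...,0]<.06)&(q[...,2]>-.1)&(q[...,2]<.1)
P=q[m]
for z in np.arange(-.06,.1,.01):
    s=P[(P[:,2]>=z)&(P[:,2]<z+.01)]
    if len(s): print(round(z,2),len(s),np.round(np.median(s,0)*1000,1),np.round(np.percentile(s[:,0],[5,95])*1000,1))
c=optics.camera("top");cv2.imwrite("pics/t7.png",c["img"][:,:,::-1])
c=optics.camera("wrist");cv2.imwrite("pics/w7.png",c["img"][:,:,::-1])
E
```

```text
False
15.7917 [ 0.39133077 -0.34788829  0.46594799]
-0.06 30 [ 15.  -20.8 -54.8] [ 0.9 27.4]
-0.05 32 [ 14.4 -21.1 -44.3] [ 0.3 27.9]
-0.04 198 [ 13.3  -1.6 -35.7] [ 0.3 26.8]
-0.03 52 [  1.8  -5.4 -25.7] [-0.6  9.9]
-0.02 54 [  1.3  -5.6 -15.6] [-0.6 10. ]
-0.01 53 [ 0.8 -8.4 -3.2] [-3.2 10.9]
0.0 45 [11.4 -3.6  5.3] [-5.8 19.9]
0.01 31 [ 9.5 -3.1 12.8] [ 4.  15.4]
0.02 18 [ 9.8 -0.4 24.9] [ 5.1 11.1]
0.03 17 [ 9.6 -1.4 34.5] [ 4.7 11.3]
0.04 19 [ 9.3 -1.1 45.4] [ 6.4 11.1]
0.05 16 [10.   0.2 54.7] [ 8.1 11.4]
0.06 20 [ 9.6 -1.  64.2] [ 4.9 11.1]
0.07 20 [10.1 -2.5 75.7] [ 4.  11.4]
0.08 25 [ 8.5  0.9 84.9] [ 3.6 11.3]
```

View pics/s7c.png

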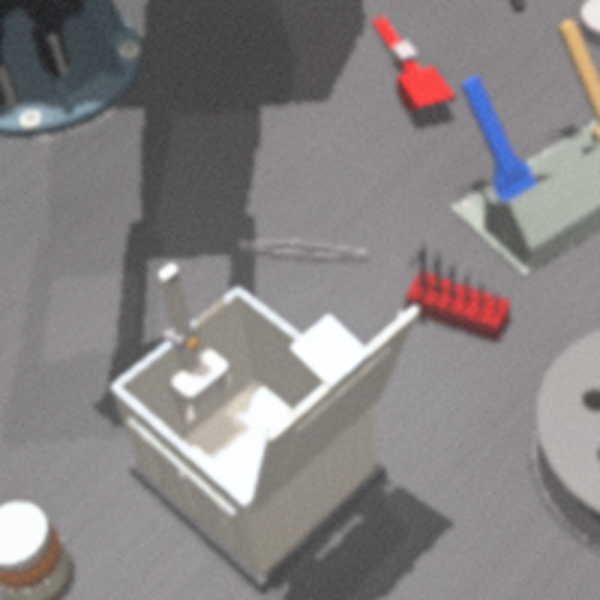

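View pics/t7.png

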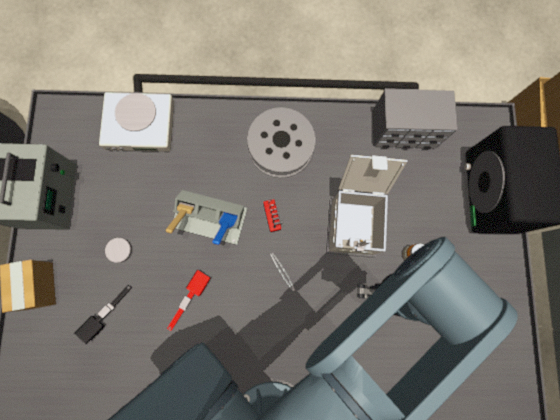

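View pics/w7.png

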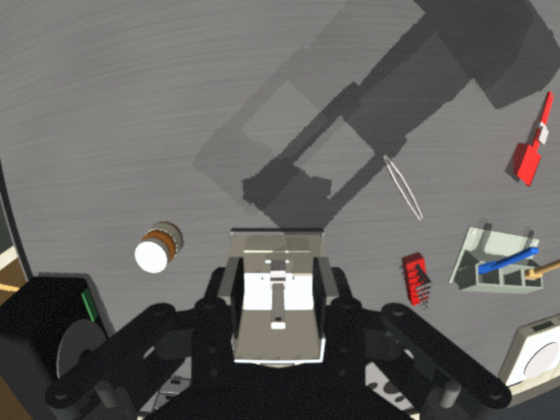

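The scoop hangs upright on the rim at scene crop (185,340), with its bowl inside. In the top view the lid is open and the other tools and objects are where they were. Handing in.

```bash
python3 - <<'E'
from bench import manip
print(manip.sign_off(), manip.observe()["clock"])
E
```

```text
the job is handed in; nothing more can be done
the job is handed in; nothing more can be done
```

The scoop is hanging by its own hook on the tub's robot-facing rim, bowl inside. I handed the job in at about 16 s on the robot's clock, against the 42 s limit.

- **How it went:** I took the scoop from the middle sleeve and touched its back to the inner wall to locate the rim. I then backed off about 1 mm and lowered it until I felt the hook seat, 42.7 mm down where I expected about 42. The force change at contact was about 9 N, because the arm ran slightly past the 3 N stop. I eased that to about zero before letting go.
- **Last checks:** After the gripper withdrew, depth showed the handle upright to within the noise, its back close to the inner wall and the tongue outside. The wrist force was near zero.
- **Surroundings:** The pictures show the lid still open, and the scraper, brush, hex keys, tweezers, spool and tin where they were. The arm partly hid the jar in the last top view, but the wrist view shows it standing. No check failed or disagreed.

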